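Lock the two captive bolts of the arrow-shaft clamp

TASK

Tighten the arrow clamp: turn the bolt with the long T-bar head clockwise (seen from above) until it reaches its stop, then do the same with the short T-bar bolt. Leave the small round steel centring knob between them as it is.

Things in the scene. Friction and masses are not known exactly. Their poses are not given: they have to be found in the camera images.
- clamp: Arrow clamp fixed to the bench: dark plate 190 x 78 mm under an aluminium cap, 165 x 50 mm, top 45 mm above the bench. Origin under its centre; x along the cap, y along the arrow shaft crossing its middle (below 45 mm), z up. A captive bolt stands 60 mm from the centre at each end; either may be at either end. A tall cabinet is close to the robot's left shoulder: wide arms do best to lean in from the right.
- long_bolt_grip (a point): Point of the first bolt on its upright turning axis, 78 mm above the bench, inside its black T-bar head: 84 mm long, 14 mm wide, from 54 to 90 mm above the bench. Grip it across the 14 mm and turn, or push it round near an end. x runs along the bar, y across it, z up; turns with the bar. Below is a round steel collar 36 mm wide, top 50 mm above the bench.
- short_bolt_grip (a point): Point of the second bolt on its upright turning axis, 78 mm above the bench, inside its black T-bar head: only 54 mm long, 14 mm wide, from 54 to 90 mm above the bench. Grip it across the 14 mm and turn, or push it round near an end. x runs along the bar, y across it, z up; turns with the bar. Below is a round steel collar 36 mm wide, top 50 mm above the bench.
- long_bolt (a joint): Turn of the long-headed bolt in rad: 0 slack, growing clockwise seen from above, 1.2 at its solid stop, where the bar lies straight across the cap (parallel to the arrow shaft). Starts between 0 and 0.25. Stiff (about 0.08 N m), no spring, does not rise or sink, stays where it is left.
- short_bolt (a joint): Turn of the short-headed bolt in rad: 0 slack, growing clockwise seen from above, 1.2 at its solid stop, where the bar lies straight across the cap (parallel to the arrow shaft). Starts between 0 and 0.25. Stiff (about 0.08 N m), no spring, does not rise or sink, stays where it is left.
- centring_mark (a point): A point on the rim of the round knurled steel centring knob (25 mm wide, top 55 mm above the bench), which sits on the cap midway between the two bolts and turns about the clamp's centre. It is to be left as it is.

How it is judged (in metres and radians):
On the way, in this order (a step that is already met when the one before it is completed fails the run):
1. the long bolt is at its stop while the short one is still slack (value of joint long_bolt above 1.02 rad and value of joint short_bolt below 0.45 rad), for 0.2 s.
2. the short bolt is at its stop too (value of joint each of long_bolt, short_bolt above 1.02 rad), for 0.2 s.
At the end, for the whole second after the job is handed in: Both bolts stand turned clockwise to their stops, within about 10 degrees (joint values above 1.02 of 1.2 rad), the long one having been turned home before the short one was begun (all of step 2); the robot touches nothing.
It fails at once if the round centring knob is turned by more than about 20 degrees (distance of centring_mark from where it was at the start of the episode above 0.0045 m).
It also fails if it takes over 38 s, if anything falls off the work surface, if the arm or the gripper's body presses on something with over 40 N, if the wrist force passes 120 N, or if a joint passes its speed limit or range.

ROBOT

A 6-joint arm with a two-finger parallel gripper is mounted at the origin on a cart in front of the work surface, level with it; the furniture and walls round the work are solid. World frame = base frame: x ahead of the robot, y to its left, z up, the work surface at z = 0. Lengths are in mm, angles in rad, forces in N, time in s.
With the tool pointing down it reaches from about 350 to 775 mm from the base axis. Payload 7.3 kg.
Tool frame: the origin (TCP) lies at the very end of the fingers, on their centre line; the grasp point (between the pads) lies 19 mm behind it; z points along the fingers, y is the line along which they close (so a half turn about z gives the same grasp; the last joint's range is limited). The gripper opens to 92 mm and grips with 3 to 60 N. Pads are 19 mm wide; open, the fingers measure 130 mm over their backs; the gripper's body (75 mm by 190 mm) begins 47 mm behind the grasp point.
Start: joints at [-1.372, 0.342, 1.524, -0, 1.275, -0.146], TCP at [177.477, -494.112, 226.741] pointing down, gripper open.
Joint ranges: [-2.53, 2.53], [-0.77, 2.02], [0.04, 2.7], [-1, 4.14], [0.28, 2.66], [-3.11, 3.11]. Speed limits (rad/s): [2.57, 2.57, 3.14, 3.14, 3.14, 3.14].

INTERFACE

Orientations are given as [roll, pitch, yaw] about the fixed x, y, z axes, in that order (R = Rz(yaw) Ry(pitch) Rx(roll)).
In Python, from plant import bot gives the robot as it stands.
- The arm moves only by the tool jog_arm, never from a script. Its argument "targets" is a list of rows, each an object with "xyz": the shift along the tool's x, y, z as a fraction of full scale, a list of three; "spin": the turn about the tool's z as a fraction of full scale. In form: [{"xyz": [x, y, z], "spin": spin}, ...]. A call has exactly 10 rows; each row shifts and turns the commanded pose from where the row before left it, along the tool's axes as they then stand; what a row does not reach is not made up. Full scale, the value 1, is 80 mm for a shift and 0.1 rad for a turn. A row lasts 1/8 s, in which the tool goes at most 62.5 mm and 10.7 degrees, less where a joint would pass 70% of its speed; a pose out of reach is approached as far as the arm can. A call with a number of a shift or a turn outside -1 to 1 is refused whole. A call with a gripper value outside its range is refused whole. "gripper" is the opening in per cent of the stroke, from 0 (shut) to 100 (fully open), set as the call begins (left out, the last holds). The fingers move at their own pace and stop on an object; the grip force is fixed at half the most. Time passes only in rows, so rows that do not move let the fingers close, or fill a call up. It gives the time, the measured TCP pose, the force, the opening and the grip force at its end, in the units of the state.
- bot.get_obs(): the state, without advancing time (a new reading comes with each control period).
- bot.capture(name): name is "scene" or "top" or "wrist"; returns the picture (420x560x3 uint8, blue, green, red); there is no depth.
- bot.get_calibration(name): a dict with "vfov" (degrees; the focal length in pixels is half the picture's height over the tangent of half this angle, whatever the lens; pixels are square), "cx", "cy" (the principal point, pixels), "k1" (the pictures are not rectified: a ray, as slopes to the right and down, at radius r is drawn at 1 + k1 r^2 times it, then the intrinsics apply), "eye" and "rotation" of the camera in the world. Camera axes: x right, y down, z forward; pixel columns grow to the right and rows downward; lengths in mm; the calibration is good to about 2 mm. A picture is of the moment at which its call begins: read the wrist's pose just before it. get_calibration takes no time and is no camera call; for the wrist camera it gives the pose at the moment of the call.
- bot.close_job(): hands the job in; it is judged then, once.
The state is a dict: "time": time; "joint_positions": joint angles; "dq": joint speeds; "tau": joint torques, N m; "tool_pos": TCP position; "tcp_rot": TCP orientation; "contact_force": force on the tool from outside, world axes, zero at the start; "moment": the same for the moment, N m; "grip_width": finger opening in mm; "finger_force": force on a finger pad.
Only numpy, scipy, OpenCV 4.12 (cv2) and the standard library are available. Lean on these libraries where they do the work, as an engineer would, in place of code of your own. Each camera call takes 0.05 s, during which the arm holds its last target. There are 200 camera calls.

## Working session

There is one attempt and no reset: what is moved stays moved. The work goes in short steps, Python scripts to look and compute and a tool call to move; the robot and the scene stay as the last step left them, time stands still between calls to the robot, and variables do not carry over. Pictures are saved under pics/ and viewed, at most 10 in all, crops included, and the job is handed in when it is done.

Besides the shell and the picture viewer there is one more tool, called after "Call:" as name(argument=value, ...), one argument or row to a line, values as JSON. jog_arm: Moves the arm, as the interface text tells. Shift numbers are shares of 80 mm and turn numbers shares of 0.1 rad, none past 1 either way. Its arguments: {"type":"object","properties":{"targets":{"type":"array","items":{"type":"object","properties":{"xyz":{"type":"array","items":{"type":"number"}},"spin":{"type":"number"}}}},"gripper":{"type":"number"}},"required":["targets"]}

```bash
mkdir -p pics; ls; python3 - <<'E'
from plant import bot
import cv2
for n in("top","scene"):
    cv2.imwrite(f"pics/{n}0.png",bot.capture(n)); print(n,bot.get_calibration(n))
o=bot.get_obs(); print(o)
E
```

```text
pics
top {'vfov': 52.01629521656215, 'cx': 276.5864707640364, 'cy': 208.32484127741085, 'k1': -0.12068091463627828, 'eye': array([ 380.66170986, -383.8828618 ,  945.0899922 ]), 'rotation': array([-3.09535884, -0.0120072 , -1.54220061])}
scene {'vfov': 48.374504186142374, 'cx': 283.0994323388375, 'cy': 217.23663864954693, 'k1': -0.10815030766815432, 'eye': array([  86.54600362, -991.27999606,  564.40799433]), 'rotation': array([-2.16804689, -0.00598037, -0.50447798])}
{'time': 0.1, 'joint_positions': array([-1.37200675e+00,  3.42662302e-01,  1.52490323e+00, -9.82563966e-06,
        1.27539191e+00, -1.46014548e-01]), 'dq': array([-0.00054536, -0.0002637 , -0.00142649,  0.00098917, -0.00067274,
       -0.00177623]), 'tau': array([ 1.65080852e-03, -4.32002807e+01, -2.44695336e+01,  7.18797161e-02,
        5.26485499e-02, -5.64901188e-05]), 'tool_pos': array([ 177.39698058, -493.74593197,  226.1160253 ]), 'tcp_rot': array([-3.14024102e+00, -1.89275677e-04,  3.44806864e-01]), 'contact_force': array([0.71449437, 0.09041178, 1.07887457]), 'moment': array([-0.00069717, -0.03866765, -0.01749515]), 'finger_force': 0.0, 'grip_width': 91.76666267512061}
```

View pics/top0.png

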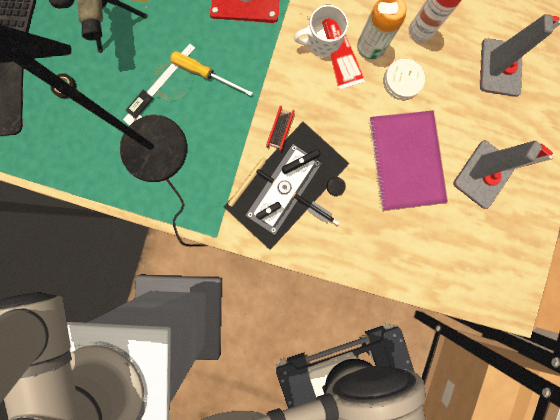

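View pics/scene0.png

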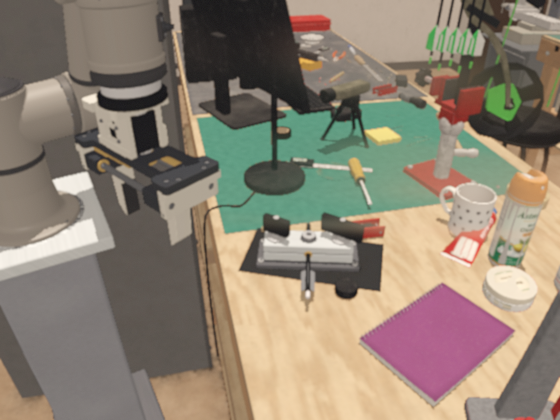

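The top view shows the clamp at about (285,187), the long bar at (300,161), and the short bar at (268,210). I'll enlarge that area.

```bash
python3 - <<'E'
import cv2
i=cv2.imread("pics/top0.png")[130:250,220:360]
cv2.imwrite("pics/c0.png",cv2.resize(i,None,fx=5,fy=5,interpolation=cv2.INTER_CUBIC))
E
cat > h.py <<'E'
import numpy as np, cv2
from scipy.spatial.transform import Rotation as R
def pix(c,uv,z):
    f=210/np.tan(np.radians(c["vfov"]/2)); d=(np.array(uv,float)-[c["cx"],c["cy"]])/f
    u=d.copy()
    for _ in range(30): u=d/(1+c["k1"]*(u@u))
    r=R.from_euler('xyz',c["rotation"]).apply([u[0],u[1],1])
    e=np.array(c["eye"]); return (e+r*(z-e[2])/r[2])[:2]
E
```

```text
(no output)
```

View pics/c0.png

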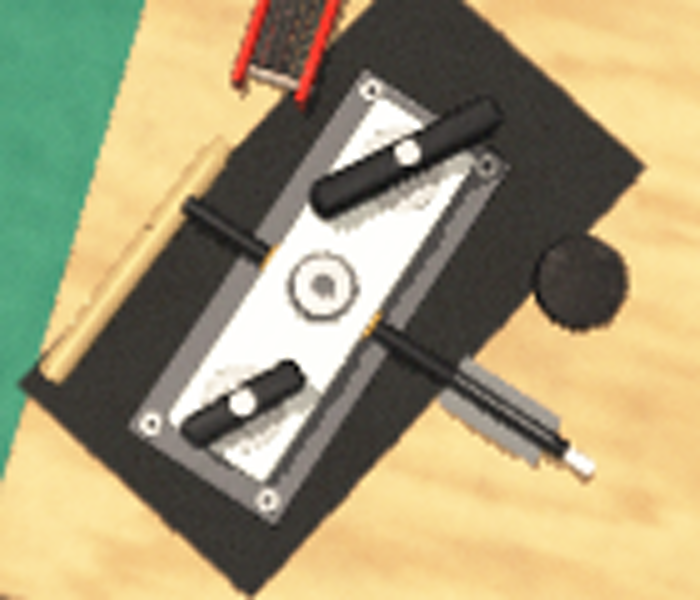

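The crop (5x, offset 220,130) shows the long bolt's axis dot at (409,152) with bar ends (492,110) and (322,203). The short bolt's dot is at (243,402) with ends (298,372) and (190,436). The knob is at (323,286).

```bash
python3 - <<'E'
from plant import bot
from h import *
c=bot.get_calibration("top")
g=lambda u,v,z:pix(c,((u+.5)/5-.5+220,(v+.5)/5-.5+130),z)
L=g(409,152,90);S=g(243,402,90);K=g(323,286,55)
a=lambda d:np.arctan2(d[1],d[0])
print("L",L,"S",S,"K",K,"dist",np.linalg.norm(L-S),"mid",(L+S)/2)
print("cap ang S->L",a(L-S))
l=g(492,110,90)-g(322,203,90);s=g(298,372,90)-g(190,436,90)
print("long",l,np.linalg.norm(l),a(l),"short",s,np.linalg.norm(s),a(s))
E
```

```text
L [ 518.89177448 -439.96690594] S [ 416.68537551 -376.44210064] K [ 467.31791452 -407.9123313 ] dist 120.33930728527436 mid [ 467.78857499 -408.20450329]
cap ang S->L -0.5561034037745212
long [ 39.80668042 -67.31372922] 78.20300471900966 -1.036753621037754 short [ 26.71188483 -42.17734128] 49.92447204394252 -1.0062342318755406
```

Joint estimates are long ≈ 0.11 and short ≈ 0.08. The grip yaw is about 2.10, which spinning clockwise takes to 1.015 at the stop. First I'll move over the long bolt.

Call:
jog_arm(
  targets=[
    {"xyz": [0.425, 0.08, 0], "spin": 0},
    {"xyz": [0.425, 0.08, 0], "spin": 0},
    {"xyz": [0.425, 0.08, 0], "spin": 0},
    {"xyz": [0.425, 0.08, 0], "spin": 0},
    {"xyz": [0.425, 0.08, 0], "spin": 0},
    {"xyz": [0.425, 0.08, 0], "spin": 0},
    {"xyz": [0.425, 0.08, 0], "spin": 0},
    {"xyz": [0.425, 0.08, 0], "spin": 0},
    {"xyz": [0.425, 0.08, 0], "spin": 0},
    {"xyz": [0.425, 0.08, 0], "spin": 0},
  ],
  gripper=50,
)

```text
time: 1.35
tool_pos: [520.0, -439.0, 226.1]
tcp_rot: [-3.141, 0.001, 0.345]
contact_force: [0.4, -0.4, -0.6]
grip_width: 45.8
finger_force: 0.0
```

Call:
jog_arm(
  targets=[
    {"xyz": [0, 0, 0], "spin": -1},
    {"xyz": [0, 0, 0], "spin": -1},
    {"xyz": [0, 0, 0], "spin": -1},
    {"xyz": [0, 0, 0], "spin": -1},
    {"xyz": [0, 0, 0], "spin": -1},
    {"xyz": [0, 0, 0], "spin": -1},
    {"xyz": [0, 0, 0], "spin": -1},
    {"xyz": [0, 0, 0], "spin": -1},
    {"xyz": [0, 0, 0], "spin": -1},
    {"xyz": [0, 0, 0], "spin": -1},
  ],
)

```text
time: 2.6
tool_pos: [518.9, -439.2, 226.0]
tcp_rot: [-3.141, -0.001, 1.348]
contact_force: [-1.1, 0.8, 0.2]
grip_width: 46.0
finger_force: 0.0
```

Call:
jog_arm(
  targets=[
    {"xyz": [0, 0, 0], "spin": -1},
    {"xyz": [0, 0, 0], "spin": -1},
    {"xyz": [0, 0, 0], "spin": -1},
    {"xyz": [0, 0, 0], "spin": -1},
    {"xyz": [0, 0, 0], "spin": -1},
    {"xyz": [0, 0, 0], "spin": -1},
    {"xyz": [0, 0, 0], "spin": -1},
    {"xyz": [0, 0, 0], "spin": -0.6},
    {"xyz": [0, 0, 0], "spin": 0},
    {"xyz": [0, 0, 0], "spin": 0},
  ],
)

```text
time: 3.85
tool_pos: [519.0, -439.4, 226.4]
tcp_rot: [-3.141, -0.0, 2.104]
contact_force: [0.1, 0.5, 0.8]
grip_width: 45.9
finger_force: 0.0
```

```bash
python3 - <<'E'
from plant import bot
import cv2
print(bot.get_calibration("wrist"))
cv2.imwrite("pics/w0.png",bot.capture("wrist"))
E
```

```text
{'vfov': 67.76921642704016, 'cx': 280.3553191239225, 'cy': 209.37078441875013, 'k1': -0.042406771380994406, 'eye': array([ 483.44312685, -379.69378172,  386.22372968]), 'rotation': array([ 2.88620423e+00, -7.61387506e-04,  5.32168956e-01])}
```

View pics/w0.png

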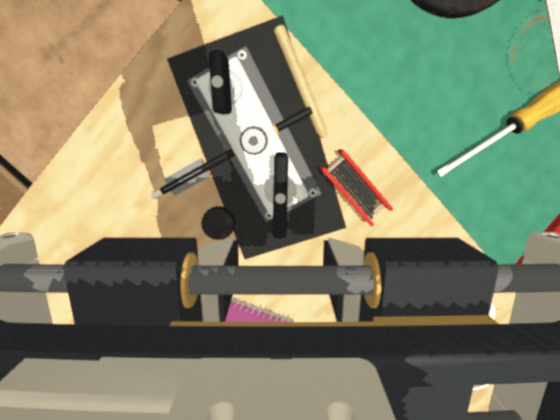

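The wrist view shows the long bolt's dot at (280,199) and the short one's at (217,82). The long bar is nearly vertical in the picture, so it lines up with the tool.

```bash
python3 - <<'E'
from plant import bot
from h import *
c=bot.get_calibration("wrist")
L=pix(c,(280,199),90);S=pix(c,(217.5,82),90);print(L,S,np.linalg.norm(L-S))
for p,q in(((281,156),(279,234)),((217,53),(221,110))):
    d=pix(c,p,90)-pix(c,q,90);print(np.linalg.norm(d),np.arctan2(d[1],d[0]))
E
```

```text
[ 517.35235676 -437.49302572] [ 414.98428182 -373.53932271] 120.70335080794526
77.26776733188805 2.0778087970785366
48.215809566590124 2.1349706677795357
```

Call:
jog_arm(
  targets=[
    {"xyz": [0, 0, 0.3], "spin": 0},
    {"xyz": [0, 0, 0.3], "spin": 0},
    {"xyz": [0, 0, 0.3], "spin": 0},
    {"xyz": [0, 0, 0.3], "spin": 0},
    {"xyz": [0, 0, 0.2], "spin": 0},
    {"xyz": [0, 0, 0.2], "spin": 0},
    {"xyz": [0, 0, 0.2], "spin": 0},
    {"xyz": [0, 0, 0.15], "spin": 0},
    {"xyz": [0, 0, 0.1], "spin": 0},
    {"xyz": [0, 0, 0], "spin": 0},
  ],
)

```text
time: 5.15
tool_pos: [519.0, -439.3, 62.1]
tcp_rot: [-3.141, -0.001, 2.105]
contact_force: [0.5, 0.8, -0.1]
grip_width: 45.9
finger_force: 0.0
```

Call:
jog_arm(
  targets=[
    {"xyz": [0, 0, 0], "spin": 0},
    {"xyz": [0, 0, 0], "spin": 0},
    {"xyz": [0, 0, 0], "spin": 0},
    {"xyz": [0, 0, 0], "spin": 0},
    {"xyz": [0, 0, 0], "spin": 0},
    {"xyz": [0, 0, 0], "spin": 0},
    {"xyz": [0, 0, 0], "spin": 0},
    {"xyz": [0, 0, 0], "spin": 0},
    {"xyz": [0, 0, 0], "spin": 0},
    {"xyz": [0, 0, 0], "spin": 0},
  ],
  gripper=0,
)

```text
time: 6.4
tool_pos: [518.8, -439.7, 63.0]
tcp_rot: [-3.141, 0.0, 2.105]
contact_force: [-4.7, -1.8, 4.1]
grip_width: 13.9
finger_force: 29.9
```

Call:
jog_arm(
  targets=[
    {"xyz": [0, 0, 0], "spin": 1},
    {"xyz": [0, 0, 0], "spin": 1},
    {"xyz": [0, 0, 0], "spin": 1},
    {"xyz": [0, 0, 0], "spin": 1},
    {"xyz": [0, 0, 0], "spin": 1},
    {"xyz": [0, 0, 0], "spin": 1},
    {"xyz": [0, 0, 0], "spin": 1},
    {"xyz": [0, 0, 0], "spin": 1},
    {"xyz": [0, 0, 0], "spin": 1},
    {"xyz": [0, 0, 0], "spin": 1},
  ],
)

```text
time: 7.65
tool_pos: [516.6, -439.8, 63.0]
tcp_rot: [-3.137, 0.002, 1.101]
contact_force: [-14.4, -1.5, 8.1]
grip_width: 13.6
finger_force: 29.9
```

Call:
jog_arm(
  targets=[
    {"xyz": [0, 0, 0], "spin": 0.4},
    {"xyz": [0, 0, 0], "spin": 0.4},
    {"xyz": [0, 0, 0], "spin": 0.2},
    {"xyz": [0, 0, 0], "spin": 0},
    {"xyz": [0, 0, 0], "spin": 0},
    {"xyz": [0, 0, 0], "spin": 0},
    {"xyz": [0, 0, 0], "spin": 0},
    {"xyz": [0, 0, 0], "spin": 0},
    {"xyz": [0, 0, 0], "spin": 0},
    {"xyz": [0, 0, 0], "spin": 0},
  ],
)

```text
time: 8.9
tool_pos: [516.4, -439.8, 63.0]
tcp_rot: [-3.137, 0.002, 1.006]
contact_force: [-14.3, -1.1, 8.5]
grip_width: 13.8
finger_force: 30.2
```

```bash
python3 - <<'E'
from plant import bot
print(bot.get_obs())
E
```

```text
{'time': 8.9, 'joint_positions': array([-0.81668899,  0.77040742,  1.24451547, -0.00384091,  1.13043402,
       -0.24985714]), 'dq': array([ 0.00112795,  0.00021427, -0.00153228, -0.00104446, -0.0019443 ,
       -0.00084023]), 'tau': array([  6.35962084, -56.64039731, -23.99217188,   3.34624641,
        -2.4430228 ,   0.57742557]), 'tool_pos': array([ 516.41582018, -439.81160312,   62.99461019]), 'tcp_rot': array([-3.13708493e+00,  2.42911819e-03,  1.00561375e+00]), 'contact_force': array([-14.30949019,  -1.09068418,   8.50315178]), 'moment': array([-0.264314  ,  2.19396076,  0.57422979]), 'finger_force': 30.2371546626091, 'grip_width': 13.768837569026527}
```

Call:
jog_arm(
  targets=[
    {"xyz": [0, 0, 0], "spin": 0},
    {"xyz": [0, 0, 0], "spin": 0},
    {"xyz": [0, 0, 0], "spin": 0},
    {"xyz": [0, 0, 0], "spin": 0},
    {"xyz": [0, 0, 0], "spin": 0},
    {"xyz": [0, 0, -0.15], "spin": 0},
    {"xyz": [0, 0, -0.2], "spin": 0},
    {"xyz": [0, 0, -0.2], "spin": 0},
    {"xyz": [0, 0, -0.2], "spin": 0},
    {"xyz": [0, 0, -0.2], "spin": 0},
  ],
  gripper=50,
)

```text
time: 10.15
tool_pos: [519.2, -439.5, 140.3]
tcp_rot: [3.141, 0.0, 1.005]
contact_force: [0.3, 0.6, -0.6]
grip_width: 45.7
finger_force: 0.0
```

Call:
jog_arm(
  targets=[
    {"xyz": [0, 0, 0], "spin": -1},
    {"xyz": [0, 0, 0], "spin": -1},
    {"xyz": [0, 0, 0], "spin": -1},
    {"xyz": [0, 0, 0], "spin": -1},
    {"xyz": [0, 0, 0], "spin": -1},
    {"xyz": [0, 0, 0], "spin": -1},
    {"xyz": [0, 0, 0], "spin": -1},
    {"xyz": [0, 0, 0], "spin": -1},
    {"xyz": [0, 0, 0], "spin": -1},
    {"xyz": [0, 0, 0], "spin": -1},
  ],
)

```text
time: 11.4
tool_pos: [519.2, -439.5, 139.4]
tcp_rot: [3.142, 0.0, 2.008]
contact_force: [-0.4, -0.9, -0.2]
grip_width: 45.7
finger_force: 0.0
```

```bash
python3 - <<'E'
from plant import bot
import numpy as np, cv2
o=bot.get_obs();y=o["tcp_rot"][2];d=np.array([414.5,-375.8])-o["tool_pos"][:2]
print(o["tool_pos"],y,d,np.array([d@[np.cos(y),np.sin(y)],d@[np.sin(y),-np.cos(y)]])/80, 2.125-y)
cv2.imwrite("pics/w1.png",bot.capture("wrist"))
E
```

```text
[ 519.15548982 -439.46389049  139.43197908] 2.0080992225449172 [-104.65548982   63.66389049] [ 1.27492873 -0.84807001] 0.11690077745508276
```

View pics/w1.png

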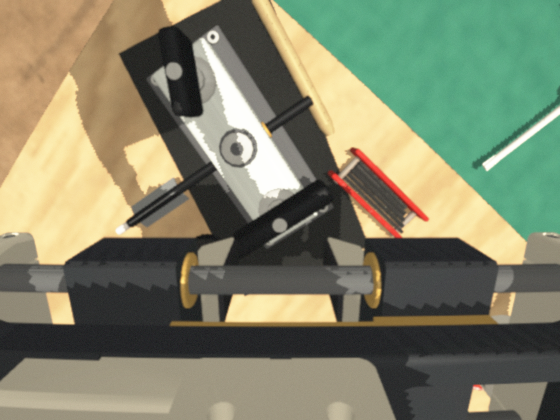

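The long bar at (280,225) now lies straight across the cap, so it is at its stop. Next I'll move over the short bolt and descend.

Call:
jog_arm(
  targets=[
    {"xyz": [0.25, -0.17, 0], "spin": 0},
    {"xyz": [0.25, -0.17, 0], "spin": 0},
    {"xyz": [0.25, -0.17, 0], "spin": 0},
    {"xyz": [0.25, -0.17, 0], "spin": 0},
    {"xyz": [0.275, -0.17, 0], "spin": 0},
    {"xyz": [0, 0, 0], "spin": -0.6},
    {"xyz": [0, 0, 0], "spin": -0.55},
    {"xyz": [0, 0, 0], "spin": 0},
    {"xyz": [0, 0, 0], "spin": 0},
    {"xyz": [0, 0, 0], "spin": 0},
  ],
)

```text
time: 12.7
tool_pos: [414.5, -375.5, 138.8]
tcp_rot: [-3.142, 0.0, 2.119]
contact_force: [-1.1, -0.4, 0.2]
grip_width: 46.0
finger_force: 0.0
```

Call:
jog_arm(
  targets=[
    {"xyz": [0, 0, 0.15], "spin": 0},
    {"xyz": [0, 0, 0.15], "spin": 0},
    {"xyz": [0, 0, 0.15], "spin": 0},
    {"xyz": [0, 0, 0.15], "spin": 0},
    {"xyz": [0, 0, 0.15], "spin": 0},
    {"xyz": [0, 0, 0.1], "spin": 0},
    {"xyz": [0, 0, 0.1], "spin": 0},
    {"xyz": [0, 0, 0], "spin": 0},
    {"xyz": [0, 0, 0], "spin": 0},
    {"xyz": [0, 0, 0], "spin": 0},
  ],
)

```text
time: 13.95
tool_pos: [414.7, -375.7, 63.2]
tcp_rot: [3.142, 0.001, 2.12]
contact_force: [1.7, -1.1, -0.4]
grip_width: 45.8
finger_force: 0.0
```

Call:
jog_arm(
  targets=[
    {"xyz": [0, 0, 0], "spin": 0},
    {"xyz": [0, 0, 0], "spin": 0},
    {"xyz": [0, 0, 0], "spin": 0},
    {"xyz": [0, 0, 0], "spin": 0},
    {"xyz": [0, 0, 0], "spin": 0},
    {"xyz": [0, 0, 0], "spin": 0},
    {"xyz": [0, 0, 0], "spin": 0},
    {"xyz": [0, 0, 0], "spin": 0},
    {"xyz": [0, 0, 0], "spin": 0},
    {"xyz": [0, 0, 0], "spin": 0},
  ],
  gripper=0,
)

```text
time: 15.2
tool_pos: [415.5, -374.9, 62.8]
tcp_rot: [3.14, 0.001, 2.12]
contact_force: [3.8, 2.8, 0.3]
grip_width: 14.0
finger_force: 30.0
```

Call:
jog_arm(
  targets=[
    {"xyz": [0, 0, 0], "spin": 1},
    {"xyz": [0, 0, 0], "spin": 1},
    {"xyz": [0, 0, 0], "spin": 1},
    {"xyz": [0, 0, 0], "spin": 1},
    {"xyz": [0, 0, 0], "spin": 1},
    {"xyz": [0, 0, 0], "spin": 1},
    {"xyz": [0, 0, 0], "spin": 1},
    {"xyz": [0, 0, 0], "spin": 1},
    {"xyz": [0, 0, 0], "spin": 1},
    {"xyz": [0, 0, 0], "spin": 1},
  ],
)

```text
time: 16.45
tool_pos: [415.3, -374.9, 62.8]
tcp_rot: [3.141, -0.001, 1.117]
contact_force: [3.7, 1.9, 0.2]
grip_width: 13.6
finger_force: 30.0
```

Call:
jog_arm(
  targets=[
    {"xyz": [0, 0, 0], "spin": 0.4},
    {"xyz": [0, 0, 0], "spin": 0.4},
    {"xyz": [0, 0, 0], "spin": 0.35},
    {"xyz": [0, 0, 0], "spin": 0},
    {"xyz": [0, 0, 0], "spin": 0},
    {"xyz": [0, 0, 0], "spin": 0},
    {"xyz": [0, 0, 0], "spin": 0},
    {"xyz": [0, 0, 0], "spin": 0},
    {"xyz": [0, 0, 0], "spin": 0},
    {"xyz": [0, 0, 0], "spin": 0},
  ],
)

```text
time: 17.7
tool_pos: [415.2, -374.9, 62.8]
tcp_rot: [3.141, -0.001, 1.005]
contact_force: [3.8, 2.5, -0.0]
grip_width: 13.8
finger_force: 30.1
```

Call:
jog_arm(
  targets=[
    {"xyz": [0, 0, 0], "spin": 0},
    {"xyz": [0, 0, 0], "spin": 0},
    {"xyz": [0, 0, 0], "spin": 0},
    {"xyz": [0, 0, 0], "spin": 0},
    {"xyz": [0, 0, 0], "spin": 0},
    {"xyz": [0, 0, -0.15], "spin": 0},
    {"xyz": [0, 0, -0.2], "spin": 0},
    {"xyz": [0, 0, -0.3], "spin": 0},
    {"xyz": [0, 0, -0.3], "spin": 0},
    {"xyz": [0, 0, -0.2], "spin": 0},
  ],
  gripper=50,
)

```text
time: 18.95
tool_pos: [414.9, -375.9, 157.1]
tcp_rot: [3.139, 0.001, 1.005]
contact_force: [-0.9, -0.7, 0.0]
grip_width: 46.0
finger_force: 0.0
```

```bash
python3 - <<'E'
from plant import bot
import cv2
cv2.imwrite("pics/w2.png",bot.capture("wrist"))
i=bot.capture("top")[130:250,220:360]
cv2.imwrite("pics/c2.png",cv2.resize(i,None,fx=5,fy=5,interpolation=cv2.INTER_CUBIC))
E
```

```text
(no output)
```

View pics/w2.png

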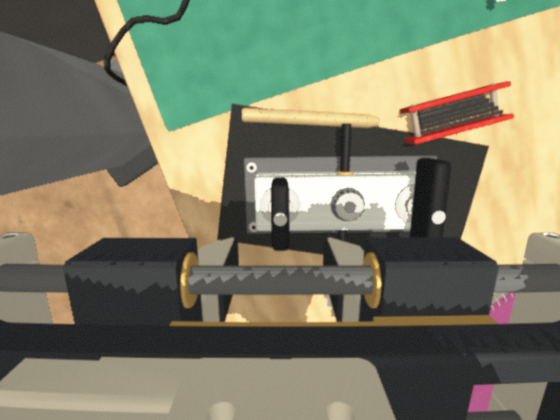

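View pics/c2.png

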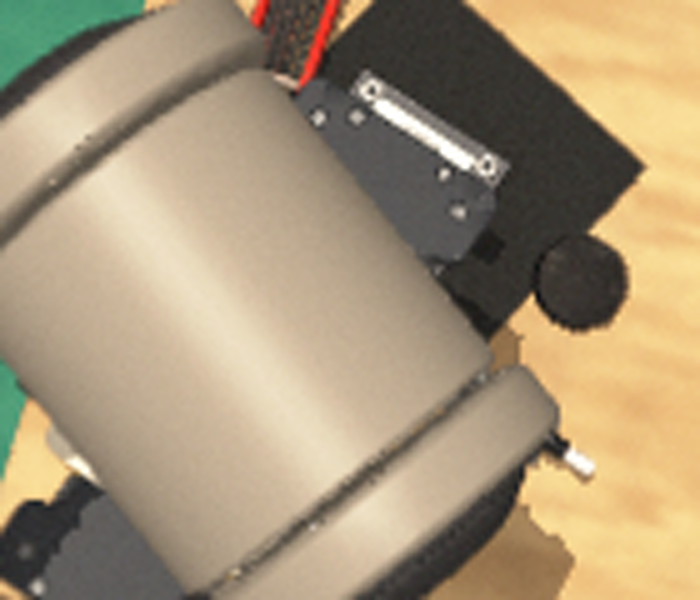

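The wrist view shows both bars, short at (280,215) and long at (430,200), straight across the cap. The knob at (349,205) is undisturbed and the gripper is clear. I'll hand in the job.

```bash
python3 -c "
from plant import bot
print(bot.close_job())"
```

```text
the job is handed in; nothing more can be done
None
```

I turned the long bolt clockwise to its stop, then the short one, and handed the job in at about 19 s; the last wrist picture shows both bars straight across the cap, the centring knob looks unmoved, and the gripper is clear, but no verdict came back.

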